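Slide two tall workshop containers home into the bench rack

TASK

Clear the bench: push the tall spray can and the tall sealant cartridge across the bench into the two empty bays of the low wooden rack, one in each, whichever way round, until each stands right up against the rack's back board. They topple easily when pushed high, so keep them upright and on the bench all the way: only push, gently, no gripping and no lifting, and leave everything else where it is.

Things in the scene. Friction and masses are not known exactly. Their poses are not given: they have to be found in the camera images.
- spray: Spray can, upright and round: grey body 53 mm in diameter, straight up to 158 mm, then a narrower shoulder and black cap to 208 mm; roughly 0.4 kg. Origin: centre of its underside, z up. Slides on its flat base; it may tip if pushed higher than about 35 mm above the bench, or struck higher by the gripper's body.
- cartridge: Sealant cartridge standing on its flat end, round: white, with a paper band, 50 mm in diameter, straight up to 190 mm, then a thin nozzle up to 275 mm; roughly 0.4 kg. Origin: centre of its underside, z up. Slides on its flat base; it may tip if pushed higher than about 35 mm above the bench.
- rack: Floorless wooden rack fixed on the bench at the robot's right: 3 bays side by side along its x (centres x = -94, 0, +94 mm, 82 mm wide), open to its +y (mid-bench). Back board: inner face y = -28 mm, 55 mm high, 12 mm thick. Dividing walls 12 mm thick, 40 mm high, from there to the mouths at y = +57 mm. Origin: on the bench in the middle bay.
- pad_a: Flat black disc, 60 mm across and under 1 mm thick, flush on the bench (no obstacle) in one of the two empty bays, centred in the bay 28 mm in front of the back board: a container at the back board stands on it. Origin at its centre; its axes are parallel to the rack's (+y out of the bay). Which bay it is varies.
- pad_b: The like disc in the other empty bay; same origin and axes.
- tin: Short round metal tin, 65 mm in diameter, 96 mm high, standing in the third, occupied bay. Leave alone. Origin: centre of its underside.
- tape: Roll of grey tape lying flat, 100 mm across, 24 mm high. Leave alone. Origin: centre of its underside.
- screwdriver: Screwdriver lying on the bench. Leave alone. Origin near its middle.
- hammer: Hammer lying on the bench. Leave alone. Origin near its middle.
- mug: White mug, 80 mm across, 95 mm high. Leave alone. Origin: centre of its underside.
- offcut: Wooden offcut 100 x 60 x 35 mm. Leave alone. Origin: centre of its underside.
- partsbin: Open red plastic bin 120 x 120 x 50 mm. Leave alone. Origin: centre of its underside.

How it is judged:
By the outcome, as a careful person would: the job done as asked, in the order asked, and still so for the second after the job is handed in, with the robot touching nothing.
It also fails if it takes over 72 s, if anything falls off the work surface, if the arm or the gripper's body presses on something with over 40 N, if the wrist force passes 120 N, or if a joint passes its speed limit or range.

ROBOT

A 6-joint arm with a two-finger parallel gripper is mounted at the origin on the work surface. World frame = base frame: x ahead of the robot, y to its left, z up, the work surface at z = 0. Lengths are in m, angles in rad, forces in N, time in s.
With the tool pointing down it reaches from about 0.3 to 0.775 m from the base axis. Payload 14.6 kg.
Tool frame: the origin (TCP) lies between the finger pads; the fingertips stand 8 mm ahead of it and the grasp point (between the pads) lies 11 mm behind it; z points along the fingers, y is the direction in which the jaws open and shut (so a half turn about z gives the same grasp; the last joint's range is limited). The gripper opens to 94 mm and grips with 3 to 60 N. Pads are 16 mm wide; open, the fingers measure 119 mm over their backs; the gripper's body (75 mm by 177 mm) begins 78 mm behind the grasp point.
Start: joints at [-1.223, 0.3, 1.521, -0, 1.321, -0.067], TCP at [0.222, -0.503, 0.213] pointing down, gripper open.
Joint ranges: [-3.03, 3.03], [-0.79, 2.21], [0.23, 2.52], [-1.04, 4.18], [0, 3.07], [-2.55, 2.55]. Speed limits (rad/s): [2.22, 2.22, 2.57, 3.14, 3.14, 3.14].

INTERFACE

Orientations are given as [roll, pitch, yaw] about the fixed x, y, z axes, in that order (R = Rz(yaw) Ry(pitch) Rx(roll)).
In Python, from station import ctrl, viewer, workorder gives the robot as it stands.
- The arm moves only by the tool play_rows, never from a script. Its argument "commands" is a list of rows, each an object of numbers: "dx", "dy", "dz": the shift along the tool's x, y, z in m; "ax", "ay", "az": the turn, a rotation vector about the tool's x, y, z in degrees. In form: [{"dx": .., "dy": .., "dz": .., "ax": .., "ay": .., "az": ..}, ...]. A call has exactly 5 rows; each row shifts and turns the pose as measured when the row begins, along the tool's axes as they then stand; what a row does not reach is not made up. A row lasts 1/12 s, in which the tool goes at most 41.7 mm and 7.16 degrees, less where a joint would pass 70% of its speed; a pose out of reach is approached as far as the arm can. A call with a gripper value outside its range is refused whole. "claw" is the opening, from 0 (shut) to 1 (fully open), set as the call begins (left out, the last holds). The fingers move at their own pace and stop on an object; "squeeze" is the grip in N (left out, the last holds). Time passes only in rows, so rows that do not move let the fingers close, or fill a call up. It gives the time, the measured TCP pose, the force and the opening at its end, in the units of the state.
- ctrl.get_obs(): the state, without advancing time (a new reading comes with each control period).
- viewer.camera(name): name is "scene" or "side" or "wrist"; returns the picture (400x640x3 uint8, red, green, blue); there is no depth.
- viewer.camera_model(name): a dict with "K" (3x3 intrinsics, pixels), "pose" (4x4, takes a point from camera to world coordinates); the wrist camera has in their place "T_tool_cam" (4x4, takes a point from camera to tool coordinates, whose origin is the TCP and whose axes are the flange's). Camera axes: x right, y down, z forward; pixel columns grow to the right and rows downward; lengths in m; the calibration is good to about 2 mm. The wrist camera is an equidistant fisheye: a pixel r from the principal point sees the ray r / f radians off the axis. A picture is of the moment at which its call begins: read the wrist's pose just before it. camera_model takes no time and is no camera call.
- workorder.hand_in(): hands the job in, once; it reports no verdict.
The state is a dict: "time_s": time; "qpos": joint angles; "joint_vel": joint speeds; "tau": joint torques, N m; "ee_pos": TCP position; "eef_rot": TCP orientation; "force": force on the tool from outside, world axes, zero at the start; "moment": the same for the moment, N m; "grip_width": finger opening in m.
Only numpy, scipy, OpenCV 4.12 (cv2) and the standard library are available. Lean on these libraries where they do the work, as an engineer would, in place of code of your own. Each camera call takes 0.05 s, during which the arm holds its last target. There are 200 camera calls.

## Working session

There is one attempt and no reset: what is moved stays moved. The work goes in short steps, Python scripts to look and compute and a tool call to move; the robot and the scene stay as the last step left them, time stands still between calls to the robot, and variables do not carry over. Pictures are saved under pics/ and viewed, about 8 in all and at most 12, crops included, and the job is handed in when it is done.

Besides the shell and the picture viewer there is one more tool, called after "Call:" in YAML: its name, and indented under it one key for each argument. play_rows: Moves the arm, as the interface text tells. Its arguments: {"type":"object","properties":{"commands":{"type":"array","items":{"type":"object","properties":{"dx":{"type":"number"},"dy":{"type":"number"},"dz":{"type":"number"},"ax":{"type":"number"},"ay":{"type":"number"},"az":{"type":"number"}}}},"claw":{"type":"number"},"squeeze":{"type":"number"}},"required":["commands"]}

```bash
mkdir -p pics; ls
cat > h.py <<'E'
import numpy as np, cv2
from station import ctrl, viewer, workorder
def snap(n,f):
    im=viewer.camera(n); cv2.imwrite('pics/'+f,im[:,:,::-1]); return im
def ray(n,u,v):
    m=viewer.camera_model(n); K=np.array(m['K']); P=np.array(m['pose'])
    d=P[:3,:3]@np.linalg.solve(K,[u,v,1.]); return P[:3,3],d
def onz(n,u,v,z=0):
    o,d=ray(n,u,v); return o+d*(z-o[2])/d[2]
def proj(n,p):
    m=viewer.camera_model(n); K=np.array(m['K']); P=np.linalg.inv(np.array(m['pose']))
    c=P[:3,:3]@np.array(p)+P[:3,3]; q=K@c; return q[:2]/q[2]
E
python3 - <<'E'
from h import *
print(ctrl.get_obs())
for n in('scene','side'):
    snap(n,n+'0.png'); m=viewer.camera_model(n); print(n,np.round(m['K'],1).tolist(),np.round(m['pose'],3).tolist())
E
```

```text
pics
{'time_s': 0.0, 'qpos': array([-1.22260824e+00,  3.00467695e-01,  1.52155491e+00, -2.88575731e-05,
        1.32069431e+00, -6.66059659e-02]), 'joint_vel': array([ 0.00156061,  0.00022937,  0.00011384,  0.0005674 , -0.00059018,
       -0.00105033]), 'tau': array([-3.89761717e-04, -5.31810451e+01, -3.52739954e+01,  7.07970886e-02,
        2.44578416e-02, -1.01313901e-04]), 'ee_pos': array([ 0.22155559, -0.50313704,  0.21289926]), 'eef_rot': array([-3.14046902e+00, -4.69379536e-05,  4.14801180e-01]), 'force': array([-0.46259149, -0.86320679,  0.40379979]), 'moment': array([-0.02877698,  0.03994366, -0.00501746]), 'grip_width': 0.09443074491607806}
scene [[472.1, 0.0, 315.0], [0.0, 472.1, 194.1], [0.0, 0.0, 1.0]] [[-0.56, 0.699, -0.445, 1.081], [0.828, 0.463, -0.315, 0.406], [-0.014, -0.545, -0.838, 0.913], [0.0, 0.0, 0.0, 1.0]]
side [[397.5, 0.0, 324.7], [0.0, 397.5, 194.3], [0.0, 0.0, 1.0]] [[0.987, -0.11, 0.12, 0.455], [-0.163, -0.639, 0.752, -0.703], [-0.006, -0.762, -0.648, 0.712], [0.0, 0.0, 0.0, 1.0]]
```

View pics/scene0.png

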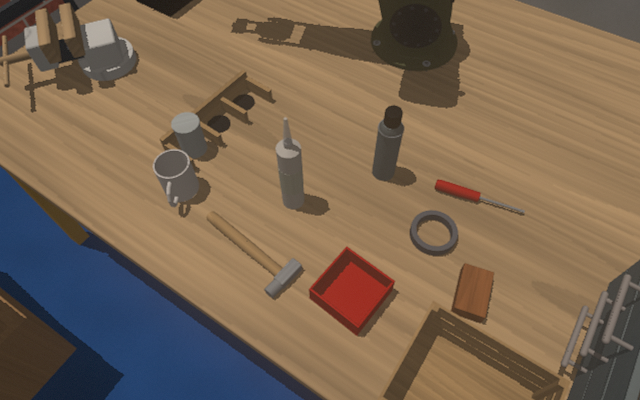

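View pics/side0.png

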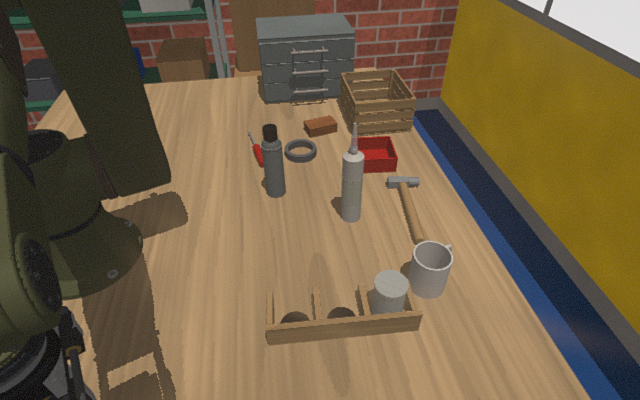

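Run:
```python
from h import *
a=cv2.imread('pics/scene0.png');b=cv2.imread('pics/side0.png')
c1=cv2.resize(a[60:220,150:420],None,fx=2.9,fy=2.9,interpolation=cv2.INTER_CUBIC)[:300]
c1=cv2.resize(a[65:165,155:285],None,fx=4,fy=4,interpolation=cv2.INTER_CUBIC)
c2=cv2.resize(b[270:350,255:435],None,fx=4,fy=4,interpolation=cv2.INTER_CUBIC)[:,:720]
o=np.zeros((600,800,3),np.uint8)
c1=cv2.resize(a[70:160,160:280],None,fx=3,fy=3,interpolation=cv2.INTER_CUBIC)
o[:270,:360]=c1; o[275:595,:720]=c2
c3=cv2.resize(a[95:215,270:415],None,fx=2.25,fy=2.25,interpolation=cv2.INTER_CUBIC); o[:270,400:400+c3.shape[1]]=c3
cv2.imwrite('pics/crop0.png',o)
# pads masks
for n,im,roi in(('scene',a,(90,135,205,260)),('side',b,(300,330,275,360))):
    r0,r1,q0,q1=roi; g=cv2.cvtColor(im,cv2.COLOR_BGR2GRAY); m=np.zeros_like(g); m[r0:r1,q0:q1]=(g[r0:r1,q0:q1]<50)*255
    k,l,s,ce=cv2.connectedComponentsWithStats(m)
    for i in range(1,k):
        if s[i,4]>25: print(n,s[i],ce[i],onz(n,*ce[i]).round(4))
# rough objects
print('spray base scene',onz('scene',386,178),'side',onz('side',275,193)); print('cart',onz('scene',292,206),onz('side',351,219))
for p in[(267,333),(418,320)]: print('rack',onz('side',*p,.055))
for p in[(174,186),(162,140)]: print(p,onz('scene',*p))
print('mug side',onz('side',430,293),'screw',onz('scene',437,185),onz('scene',522,212),'hammer',onz('scene',210,215),onz('scene',283,280))
print('tape',onz('scene',434,232,.012),'bin',[onz('scene',*p,.05)for p in[(348,249),(310,290),(358,330),(393,287)]])
```

```text
scene [233  95  13  13  60] [238.56666667  99.58333333] [ 0.4606 -0.2758 -0.    ]
scene [208 116  22  16 174] [218.45402299 122.66091954] [ 0.5524 -0.2676  0.    ]
spray base scene [0.46690078 0.17577688 0.        ] side [0.45176417 0.1528986  0.        ]
cart [0.65225866 0.03635782 0.        ] [0.63776527 0.01566092 0.        ]
rack [ 0.41074384 -0.30462064  0.055     ]
rack [ 0.68898978 -0.32467514  0.055     ]
(174, 186) [ 0.76066643 -0.22649926  0.        ]
(162, 140) [ 0.67469636 -0.34870651  0.        ]
mug side [ 0.75578366 -0.2351942   0.        ] screw [4.18930177e-01 2.84217399e-01 1.11022302e-16] [0.38048764 0.47424535 0.        ] hammer [ 0.77377091 -0.10371313  0.        ] [0.80845515 0.12534314 0.        ]
tape [0.54200254 0.33470463 0.012     ] bin [array([0.69611334, 0.2106922 , 0.05      ]), array([0.81106414, 0.19614425, 0.05      ]), array([0.8259103 , 0.31306992, 0.05      ]), array([0.71707091, 0.32580873, 0.05      ])]
```

View pics/crop0.png

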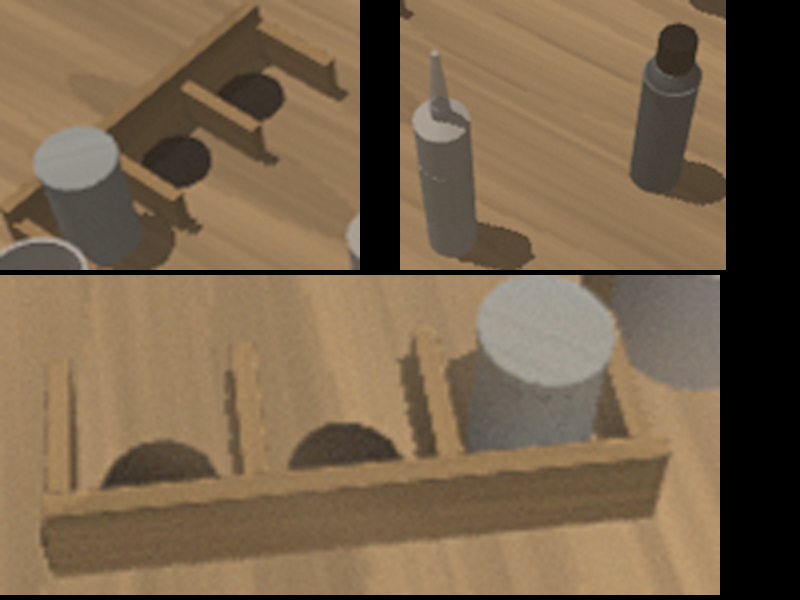

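Run:
```python
from h import *
def cen(n,u,v,r):
    o,d=ray(n,u,v); p=onz(n,u,v); e=p[:2]-o[:2]; return (p[:2]+r*e/np.linalg.norm(e)).round(4)
print('spray',cen('scene',384.7,180.3,.0265),cen('side',275,197,.0265))
print('cart',cen('scene',294.4,208.8,.025),cen('side',351,222,.025))
print('mug',cen('side',430,296,.04))
S=lambda u,v,z: onz('side',255+u/4,270+(v-275)/4,z).round(4)
C=lambda u,v,z: onz('scene',160+u/3,70+v/3,z).round(4)
print('wall ends side',[S(u,v,.04)for u,v in((59,360),(245,344),(426,333))])
print('board outer top',S(45,515,.055),S(662,456,.055),'inner',S(48,494,.055),S(667,440,.055))
print('wall ends scene top',[C(u,v,.04)for u,v in((333,62),(260,128),(183,198))], 'board top',C(258,8,.055))
print('pads',C(250,97,0),C(177,162,0))
# silhouette masks for bases
for n in('scene','side'):
    im=cv2.imread(f'pics/{n}0.png')
    for nm,(u,v) in dict(scene=dict(spray=(386,160),cart=(290,180)),side=dict(spray=(274,175),cart=(351,195)))[n].items():
        hsv=cv2.cvtColor(im,cv2.COLOR_BGR2HSV); m=(hsv[...,1]<70).astype(np.uint8)
        k,l,s,_=cv2.connectedComponentsWithStats(m); i=l[v,u]; print(n,nm,s[i] if i else None)
```

```text
spray [0.4495 0.1671] [0.4505 0.1623]
cart [0.6362 0.0291] [0.6416 0.0291]
mug [ 0.7748 -0.2089]
wall ends side [array([ 0.4202, -0.2032,  0.04  ]), array([ 0.5148, -0.2093,  0.04  ]), array([ 0.6076, -0.218 ,  0.04  ])]
board outer top [ 0.4097 -0.2984  0.055 ] [ 0.697  -0.3159  0.055 ] inner [ 0.4116 -0.2879  0.055 ] [ 0.7023 -0.308   0.055 ]
wall ends scene top [array([ 0.4172, -0.1958,  0.04  ]), array([ 0.5115, -0.2007,  0.04  ]), array([ 0.6048, -0.2052,  0.04  ])] board top [ 0.4121 -0.2797  0.055 ]
pads [ 0.4614 -0.2589  0.    ] [ 0.5551 -0.2634  0.    ]
scene spray [ 372  119   32   62 1245]
scene cart [ 275  117   29   92 1657]
side spray [ 260  138   26   60 1101]
side cart [ 341  122   23  101 1559]
```

Call:
play_rows:
  claw: 0.37
  commands:
    - {"az": -6.8, "dz": -0.011}
    - {"az": -6.8, "dz": -0.011}
    - {"az": -6.8, "dz": -0.011}
    - {"az": -6.8, "dz": -0.011}
    - {"az": -6.8, "dz": -0.011}

```text
validation failed for argument at $.co...
```

Call:
play_rows:
  commands:
    - {"az": -6.8, "dz": -0.011}
    - {"az": -6.8, "dz": -0.011}
    - {"az": -6.8, "dz": -0.011}
    - {"az": -6.8, "dz": -0.011}
    - {"az": -6.8, "dz": -0.011}

```text
validation failed for argument at $.co...
```

Call:
play_rows:
  claw: 0.37
  commands:
    - {"dx": 0, "dy": 0, "dz": -0.011, "ax": 0, "ay": 0, "az": -6.8}
    - {"dx": 0, "dy": 0, "dz": -0.011, "ax": 0, "ay": 0, "az": -6.8}
    - {"dx": 0, "dy": 0, "dz": -0.011, "ax": 0, "ay": 0, "az": -6.8}
    - {"dx": 0, "dy": 0, "dz": -0.011, "ax": 0, "ay": 0, "az": -6.8}
    - {"dx": 0, "dy": 0, "dz": -0.011, "ax": 0, "ay": 0, "az": -6.8}

```text
time_s: 0.52
ee_pos: [0.2211, -0.5018, 0.2656]
eef_rot: [-3.134, -0.006, 1.029]
force: [0.3, -0.3, -1.2]
grip_width: 0.0642
```

Call:
play_rows:
  commands:
    - {"dx": 0, "dy": 0, "dz": -0.011, "ax": 0, "ay": 0, "az": -6.8}
    - {"dx": 0, "dy": 0, "dz": -0.011, "ax": 0, "ay": 0, "az": -6.8}
    - {"dx": 0, "dy": 0, "dz": -0.011, "ax": 0, "ay": 0, "az": -6.8}
    - {"dx": 0, "dy": 0, "dz": -0.011, "ax": 0, "ay": 0, "az": -6.8}
    - {"dx": 0, "dy": 0, "dz": -0.011, "ax": 0, "ay": 0, "az": -6.8}

```text
time_s: 0.93
ee_pos: [0.2211, -0.5017, 0.3217]
eef_rot: [-3.138, -0.013, 1.653]
force: [-0.3, -0.4, 0.3]
grip_width: 0.0354
```

Call:
play_rows:
  commands:
    - {"dx": 0.029, "dy": 0.0115, "dz": 0, "ax": 0, "ay": 0, "az": 0}
    - {"dx": 0.029, "dy": 0.0115, "dz": 0, "ax": 0, "ay": 0, "az": 0}
    - {"dx": 0.029, "dy": 0.0115, "dz": 0, "ax": 0, "ay": 0, "az": 0}
    - {"dx": 0.029, "dy": 0.0115, "dz": 0, "ax": 0, "ay": 0, "az": 0}
    - {"dx": 0.029, "dy": 0.0115, "dz": 0, "ax": 0, "ay": 0, "az": 0}

```text
time_s: 1.35
ee_pos: [0.2645, -0.3503, 0.3222]
eef_rot: [-3.137, -0.015, 1.659]
force: [0.8, -0.2, 0.1]
grip_width: 0.0347
```

Call:
play_rows:
  commands:
    - {"dx": 0.029, "dy": 0.0115, "dz": 0, "ax": 0, "ay": 0, "az": 0}
    - {"dx": 0.029, "dy": 0.0115, "dz": 0, "ax": 0, "ay": 0, "az": 0}
    - {"dx": 0.029, "dy": 0.0115, "dz": 0, "ax": 0, "ay": 0, "az": 0}
    - {"dx": 0.029, "dy": 0.0115, "dz": 0, "ax": 0, "ay": 0, "az": 0}
    - {"dx": 0.029, "dy": 0.0115, "dz": 0, "ax": 0, "ay": 0, "az": 0}

```text
time_s: 1.77
ee_pos: [0.3089, -0.193, 0.3231]
eef_rot: [-3.136, -0.016, 1.657]
force: [0.8, -0.6, 0.9]
grip_width: 0.0345
```

Call:
play_rows:
  commands:
    - {"dx": 0.029, "dy": 0.0115, "dz": 0, "ax": 0, "ay": 0, "az": 0}
    - {"dx": 0.029, "dy": 0.0115, "dz": 0, "ax": 0, "ay": 0, "az": 0}
    - {"dx": 0.029, "dy": 0.0115, "dz": 0, "ax": 0, "ay": 0, "az": 0}
    - {"dx": 0.029, "dy": 0.0115, "dz": 0, "ax": 0, "ay": 0, "az": 0}
    - {"dx": 0.029, "dy": 0.0115, "dz": 0, "ax": 0, "ay": 0, "az": 0}

```text
time_s: 2.18
ee_pos: [0.3533, -0.0357, 0.325]
eef_rot: [-3.136, -0.016, 1.656]
force: [-0.3, 0.4, -0.2]
grip_width: 0.0347
```

Call:
play_rows:
  commands:
    - {"dx": 0.026, "dy": 0.0112, "dz": 0, "ax": 0, "ay": 0, "az": 0}
    - {"dx": 0.026, "dy": 0.0112, "dz": 0, "ax": 0, "ay": 0, "az": 0}
    - {"dx": 0.026, "dy": 0.0112, "dz": 0, "ax": 0, "ay": 0, "az": 0}
    - {"dx": 0.026, "dy": 0.0112, "dz": 0, "ax": 0, "ay": 0, "az": 0}
    - {"dx": 0.026, "dy": 0.0112, "dz": 0, "ax": 0, "ay": 0, "az": 0}

```text
time_s: 2.6
ee_pos: [0.3979, 0.1071, 0.3266]
eef_rot: [-3.136, -0.016, 1.657]
force: [0.8, -1.1, 0.4]
grip_width: 0.035
```

Call:
play_rows:
  commands:
    - {"dx": 0.026, "dy": 0.0112, "dz": 0, "ax": 0, "ay": 0, "az": 0}
    - {"dx": 0.026, "dy": 0.0112, "dz": 0, "ax": 0, "ay": 0, "az": 0}
    - {"dx": 0.026, "dy": 0.0112, "dz": 0, "ax": 0, "ay": 0, "az": 0}
    - {"dx": 0.026, "dy": 0.0112, "dz": 0, "ax": 0, "ay": 0, "az": 0}
    - {"dx": 0.013, "dy": 0.006, "dz": 0, "ax": 0, "ay": 0, "az": 0}

```text
time_s: 3.02
ee_pos: [0.4386, 0.2369, 0.3267]
eef_rot: [-3.134, -0.016, 1.66]
force: [-0.4, -1.4, -0.2]
grip_width: 0.0349
```

Call:
play_rows:
  commands:
    - {"dx": 0, "dy": 0, "dz": 0, "ax": 0, "ay": -6.5, "az": 0.6}
    - {"dx": 0, "dy": 0, "dz": 0, "ax": 0, "ay": -6.5, "az": 0.6}
    - {"dx": 0, "dy": 0, "dz": 0, "ax": 0, "ay": -6.5, "az": 0.6}
    - {"dx": 0, "dy": 0, "dz": 0, "ax": 0, "ay": -6.5, "az": 0.6}
    - {"dx": 0, "dy": 0, "dz": 0, "ax": 0, "ay": -6.5, "az": 0.6}

```text
time_s: 3.43
ee_pos: [0.4399, 0.2387, 0.3278]
eef_rot: [3.126, 0.571, 1.598]
force: [0.4, -0.6, -0.5]
grip_width: 0.035
```

```bash
cat >> h.py <<'E'
from scipy.spatial.transform import Rotation as Rn
def go(pos,yaw,tilt=35,n=1):
    """delta to target in current tool axes; yaw deg of tool x; heading=-tool x horizontally"""
    o=ctrl.get_obs(); R=Rn.from_euler('xyz',o['eef_rot'])
    T=Rn.from_euler('z',yaw,degrees=True)*Rn.from_euler('x',180,degrees=True)*Rn.from_euler('y',-tilt,degrees=True)
    d=R.inv().apply(np.array(pos)-o['ee_pos']); r=(R.inv()*T).as_rotvec(degrees=True)
    print('t',round(o['time_s'],2),'pos',o['ee_pos'].round(4),'F',o['force'].round(1),'d mm',(d*1000/n).round(2),'rot',(r/n).round(2))
E
python3 - <<'E'
from h import *
go([.4485,.23,.02],91.7)
E
```

```text
t 3.43 pos [0.4399 0.2387 0.3278] F [ 0.4 -0.6 -0.5] d mm [158.7    4.27 263.99] rot [ 0.82 -2.31 -0.12]
```

Call:
play_rows:
  commands:
    - {"dx": 0.013, "dy": 0.0004, "dz": 0.0215, "ax": 0.2, "ay": -0.5, "az": 0}
    - {"dx": 0.013, "dy": 0.0004, "dz": 0.0215, "ax": 0.2, "ay": -0.5, "az": 0}
    - {"dx": 0.013, "dy": 0.0004, "dz": 0.0215, "ax": 0.2, "ay": -0.5, "az": 0}
    - {"dx": 0.013, "dy": 0.0004, "dz": 0.0215, "ax": 0.2, "ay": -0.5, "az": 0}
    - {"dx": 0.013, "dy": 0.0004, "dz": 0.0215, "ax": 0, "ay": -0.3, "az": 0}

```text
time_s: 3.85
ee_pos: [0.4426, 0.2359, 0.1983]
eef_rot: [3.138, 0.62, 1.602]
force: [0.3, -0.2, 0.3]
grip_width: 0.0351
```

Call:
play_rows:
  commands:
    - {"dx": 0.011, "dy": 0.0004, "dz": 0.0185, "ax": 0, "ay": 0, "az": 0}
    - {"dx": 0.011, "dy": 0.0004, "dz": 0.0185, "ax": 0, "ay": 0, "az": 0}
    - {"dx": 0.011, "dy": 0.0004, "dz": 0.0185, "ax": 0, "ay": 0, "az": 0}
    - {"dx": 0.008, "dy": 0.0004, "dz": 0.014, "ax": 0, "ay": 0, "az": 0}
    - {"dx": 0.005, "dy": 0.0004, "dz": 0.008, "ax": 0, "ay": 0, "az": 0}

```text
time_s: 4.27
ee_pos: [0.4427, 0.2265, 0.0992]
eef_rot: [-3.136, 0.625, 1.608]
force: [0.7, 0.0, 0.1]
grip_width: 0.0345
```

Run:
```python
from h import *
go([.4485,.23,.02],91.7)
snap('scene','scene1.png')
```

```text
t 4.27 pos [0.4427 0.2265 0.0992] F [0.7 0.  0.1] d mm [48.99  6.26 62.26] rot [-0.05  0.8   0.34]
```

View pics/scene1.png

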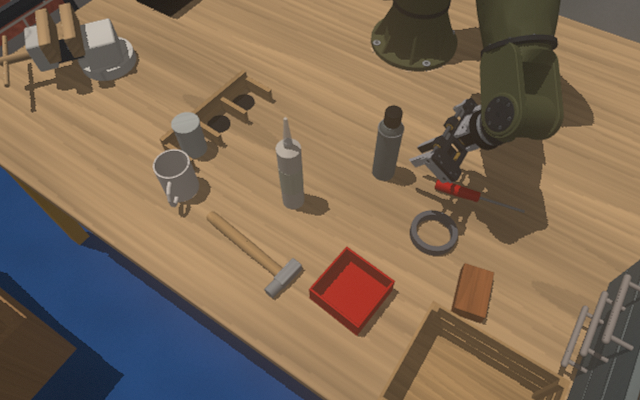

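Call:
play_rows:
  commands:
    - {"dx": 0.011, "dy": 0.0015, "dz": 0.014, "ax": 0, "ay": 0.2, "az": 0}
    - {"dx": 0.011, "dy": 0.0015, "dz": 0.014, "ax": 0, "ay": 0.2, "az": 0}
    - {"dx": 0.01, "dy": 0.0015, "dz": 0.013, "ax": 0, "ay": 0.2, "az": 0}
    - {"dx": 0.008, "dy": 0.001, "dz": 0.01, "ax": 0, "ay": 0, "az": 0}
    - {"dx": 0.004, "dy": 0.0005, "dz": 0.005, "ax": 0, "ay": 0, "az": 0}

```text
time_s: 4.73
ee_pos: [0.4497, 0.2311, 0.0272]
eef_rot: [-3.14, 0.613, 1.606]
force: [0.2, -0.8, 0.1]
grip_width: 0.0348
```

Run:
```python
from h import *
go([.4495,.216,.02],91.7)
```

```text
t 4.73 pos [0.4497 0.2311 0.0272] F [ 0.2 -0.8  0.1] d mm [-8.18 -0.66 14.59] rot [0.07 0.1  0.26]
```

Call:
play_rows:
  commands:
    - {"dx": -0.0015, "dy": 0, "dz": 0.003, "ax": 0, "ay": 0, "az": 0}
    - {"dx": -0.0015, "dy": 0, "dz": 0.003, "ax": 0, "ay": 0, "az": 0}
    - {"dx": -0.0015, "dy": 0, "dz": 0.003, "ax": 0, "ay": 0, "az": 0}
    - {"dx": -0.0015, "dy": 0, "dz": 0.003, "ax": 0, "ay": 0, "az": 0}
    - {"dx": -0.0015, "dy": 0, "dz": 0.0025, "ax": 0, "ay": 0, "az": 0}

```text
time_s: 5.15
ee_pos: [0.4509, 0.2162, 0.0207]
eef_rot: [3.142, 0.612, 1.606]
force: [0.2, -0.2, 0.5]
grip_width: 0.035
```

Call:
play_rows:
  commands:
    - {"dx": -0.0033, "dy": 0, "dz": 0.0023, "ax": 0, "ay": 0, "az": 0}
    - {"dx": -0.0033, "dy": 0, "dz": 0.0023, "ax": 0, "ay": 0, "az": 0}
    - {"dx": -0.0033, "dy": 0, "dz": 0.0023, "ax": 0, "ay": 0, "az": 0}
    - {"dx": -0.0033, "dy": 0, "dz": 0.0023, "ax": 0, "ay": 0, "az": 0}
    - {"dx": -0.0033, "dy": 0, "dz": 0.0023, "ax": 0, "ay": 0, "az": 0}

```text
time_s: 5.57
ee_pos: [0.4522, 0.1941, 0.022]
eef_rot: [3.139, 0.611, 1.604]
force: [0.0, -0.9, 0.3]
grip_width: 0.0346
```

Call:
play_rows:
  commands:
    - {"dx": -0.0041, "dy": 0, "dz": 0.0029, "ax": 0, "ay": 0, "az": 0}
    - {"dx": -0.0041, "dy": 0, "dz": 0.0029, "ax": 0, "ay": 0, "az": 0}
    - {"dx": -0.0041, "dy": 0, "dz": 0.0029, "ax": 0, "ay": 0, "az": 0}
    - {"dx": -0.0041, "dy": 0, "dz": 0.0029, "ax": 0, "ay": 0, "az": 0}
    - {"dx": -0.0041, "dy": 0, "dz": 0.0029, "ax": 0, "ay": 0, "az": 0}

```text
time_s: 5.98
ee_pos: [0.4533, 0.1669, 0.022]
eef_rot: [3.138, 0.61, 1.604]
force: [0.0, 1.4, 1.1]
grip_width: 0.0348
```

Run:
```python
from h import *
go([.454,.0,.02],91.7)
snap('scene','scene2.png');snap('side','side2.png')
a=cv2.imread('pics/scene2.png')[80:240,250:520];b=cv2.imread('pics/side2.png')[90:250,200:400]
o=np.zeros((600,800,3),np.uint8);c=cv2.resize(a,None,fx=1.8,fy=1.8);o[:c.shape[0],:c.shape[1]]=c
c=cv2.resize(b,None,fx=1.9,fy=1.9);o[292:292+c.shape[0],:c.shape[1]]=c
cv2.imwrite('pics/c2.png',o[:,:500])
```

```text
t 5.98 pos [0.4533 0.1669 0.022 ] F [0.  1.4 1.1] d mm [-135.6    -5.17   97.18] rot [ 0.3  -0.06  0.16]
```

View pics/c2.png

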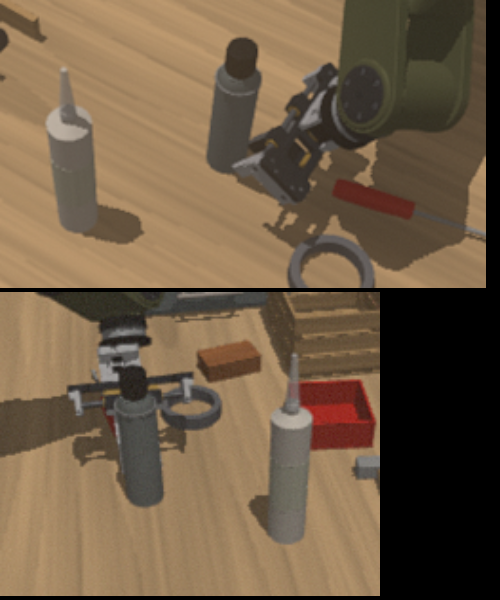

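Call:
play_rows:
  commands:
    - {"dx": -0.006, "dy": 0, "dz": 0.0043, "ax": 0, "ay": 0, "az": 0}
    - {"dx": -0.006, "dy": 0, "dz": 0.0043, "ax": 0, "ay": 0, "az": 0}
    - {"dx": -0.006, "dy": 0, "dz": 0.0043, "ax": 0, "ay": 0, "az": 0}
    - {"dx": -0.006, "dy": 0, "dz": 0.0043, "ax": 0, "ay": 0, "az": 0}
    - {"dx": -0.006, "dy": 0, "dz": 0.0043, "ax": 0, "ay": 0, "az": 0}

```text
time_s: 6.5
ee_pos: [0.4549, 0.1276, 0.0218]
eef_rot: [3.137, 0.609, 1.604]
force: [-0.2, 2.8, 2.0]
grip_width: 0.0343
```

Call:
play_rows:
  commands:
    - {"dx": -0.0065, "dy": 0, "dz": 0.0046, "ax": 0, "ay": 0, "az": 0}
    - {"dx": -0.0065, "dy": 0, "dz": 0.0046, "ax": 0, "ay": 0, "az": 0}
    - {"dx": -0.0065, "dy": 0, "dz": 0.0046, "ax": 0, "ay": 0, "az": 0}
    - {"dx": -0.0065, "dy": 0, "dz": 0.0046, "ax": 0, "ay": 0, "az": 0}
    - {"dx": -0.0065, "dy": 0, "dz": 0.0046, "ax": 0, "ay": 0, "az": 0}

```text
time_s: 6.92
ee_pos: [0.4565, 0.0833, 0.0218]
eef_rot: [3.137, 0.609, 1.604]
force: [-0.4, 3.6, 0.7]
grip_width: 0.0345
```

Call:
play_rows:
  commands:
    - {"dx": -0.0065, "dy": 0, "dz": 0.0046, "ax": 0, "ay": 0, "az": 0}
    - {"dx": -0.0065, "dy": 0, "dz": 0.0046, "ax": 0, "ay": 0, "az": 0}
    - {"dx": -0.0065, "dy": 0, "dz": 0.0046, "ax": 0, "ay": 0, "az": 0}
    - {"dx": -0.0065, "dy": 0, "dz": 0.0046, "ax": 0, "ay": 0, "az": 0}
    - {"dx": -0.0065, "dy": 0, "dz": 0.0046, "ax": 0, "ay": 0, "az": 0}

```text
time_s: 7.33
ee_pos: [0.4581, 0.0391, 0.0216]
eef_rot: [3.137, 0.609, 1.603]
force: [0.4, 2.7, 1.9]
grip_width: 0.0351
```

Run:
```python
from h import *
go([.461,-.2,.02],91.7)
# can base from side silhouette
im=snap('side','side3.png')[:,:,::-1]
```

```text
t 7.33 pos [0.4581 0.0391 0.0216] F [0.4 2.7 1.9] d mm [-195.1    -5.55  138.07] rot [ 0.39 -0.1   0.14]
```

Call:
play_rows:
  commands:
    - {"dx": -0.0065, "dy": 0, "dz": 0.0046, "ax": 0.2, "ay": 0, "az": 0.33}
    - {"dx": -0.0065, "dy": 0, "dz": 0.0046, "ax": 0.2, "ay": 0, "az": 0.33}
    - {"dx": -0.0065, "dy": 0, "dz": 0.0046, "ax": 0.2, "ay": 0, "az": 0.33}
    - {"dx": -0.0065, "dy": 0, "dz": 0.0046, "ax": 0.2, "ay": 0, "az": 0.33}
    - {"dx": -0.0065, "dy": 0, "dz": 0.0046, "ax": 0.2, "ay": 0, "az": 0.33}

```text
time_s: 7.8
ee_pos: [0.4586, -0.0053, 0.0211]
eef_rot: [3.135, 0.609, 1.566]
force: [-1.0, 3.3, 2.2]
grip_width: 0.0346
```

Call:
play_rows:
  commands:
    - {"dx": -0.0065, "dy": 0.0001, "dz": 0.0046, "ax": 0.2, "ay": 0, "az": 0.33}
    - {"dx": -0.0065, "dy": 0.0001, "dz": 0.0046, "ax": 0.2, "ay": 0, "az": 0.33}
    - {"dx": -0.0065, "dy": 0.0001, "dz": 0.0046, "ax": 0.2, "ay": 0, "az": 0.33}
    - {"dx": -0.0065, "dy": 0.0001, "dz": 0.0046, "ax": 0.2, "ay": 0, "az": 0.33}
    - {"dx": -0.0065, "dy": 0.0001, "dz": 0.0046, "ax": 0.2, "ay": 0, "az": 0.33}

```text
time_s: 8.22
ee_pos: [0.4586, -0.0495, 0.021]
eef_rot: [3.131, 0.609, 1.526]
force: [0.8, 3.2, 2.1]
grip_width: 0.0347
```

Call:
play_rows:
  commands:
    - {"dx": -0.0065, "dy": 0.0002, "dz": 0.0046, "ax": 0, "ay": 0, "az": 0}
    - {"dx": -0.0065, "dy": 0.0002, "dz": 0.0046, "ax": 0, "ay": 0, "az": 0}
    - {"dx": -0.0065, "dy": 0.0002, "dz": 0.0046, "ax": 0, "ay": 0, "az": 0}
    - {"dx": -0.0065, "dy": 0.0002, "dz": 0.0046, "ax": 0, "ay": 0, "az": 0}
    - {"dx": -0.0065, "dy": 0.0002, "dz": 0.0046, "ax": 0, "ay": 0, "az": 0}

```text
time_s: 8.63
ee_pos: [0.458, -0.0937, 0.0209]
eef_rot: [3.131, 0.609, 1.525]
force: [0.2, 2.9, 2.9]
grip_width: 0.0348
```

Run:
```python
from h import *
go([.463,-.2295,.02],87.7)
im=snap('side','side4.png'); im=snap('scene','scene4.png')
a=cv2.imread('pics/side4.png')[190:350,210:450];b=cv2.imread('pics/scene4.png')[50:210,160:400]
cv2.imwrite('pics/c4.png',np.vstack([cv2.resize(x,None,fx=1.85,fy=1.85) for x in(a,b)]))
```

```text
t 8.63 pos [ 0.458  -0.0937  0.0209] F [0.2 2.9 2.9] d mm [-110.54   10.34   78.32] rot [ 0.45 -0.1  -0.25]
```

View pics/c4.png

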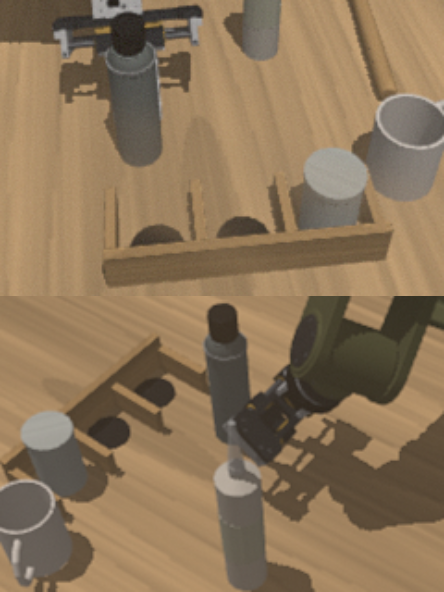

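Call:
play_rows:
  commands:
    - {"dx": -0.006, "dy": 0.0011, "dz": 0.0043, "ax": 0, "ay": 0, "az": 0}
    - {"dx": -0.006, "dy": 0.0011, "dz": 0.0043, "ax": 0, "ay": 0, "az": 0}
    - {"dx": -0.006, "dy": 0.0011, "dz": 0.0043, "ax": 0, "ay": 0, "az": 0}
    - {"dx": -0.006, "dy": 0.0011, "dz": 0.0043, "ax": 0, "ay": 0, "az": 0}
    - {"dx": -0.006, "dy": 0.0011, "dz": 0.0043, "ax": 0, "ay": 0, "az": 0}

```text
time_s: 9.15
ee_pos: [0.4619, -0.1335, 0.0201]
eef_rot: [3.132, 0.609, 1.526]
force: [-0.4, 3.1, 2.1]
grip_width: 0.0349
```

Call:
play_rows:
  commands:
    - {"dx": -0.0055, "dy": 0.0008, "dz": 0.0039, "ax": 0, "ay": 0, "az": 0}
    - {"dx": -0.0055, "dy": 0.0008, "dz": 0.0039, "ax": 0, "ay": 0, "az": 0}
    - {"dx": -0.0055, "dy": 0.0008, "dz": 0.0039, "ax": 0, "ay": 0, "az": 0}
    - {"dx": -0.0055, "dy": 0.0006, "dz": 0.0039, "ax": 0, "ay": 0, "az": 0}
    - {"dx": -0.0055, "dy": 0.0006, "dz": 0.0039, "ax": 0, "ay": 0, "az": 0}

```text
time_s: 9.57
ee_pos: [0.4646, -0.1713, 0.02]
eef_rot: [3.132, 0.609, 1.526]
force: [-1.2, 2.8, 3.8]
grip_width: 0.0347
```

Run:
```python
from h import *
go([.463,-.2295,.02],87.7)
im=snap('side','side5.png'); im=snap('scene','scene5.png')
a=cv2.imread('pics/side5.png')[210:350,230:430];b=cv2.imread('pics/scene5.png')[50:190,160:360]
cv2.imwrite('pics/c5.png',np.vstack([cv2.resize(x,None,fx=2.1,fy=2.1) for x in(a,b)]))
```

```text
t 9.57 pos [ 0.4646 -0.1713  0.02  ] F [-1.2  2.8  3.8] d mm [-47.68   0.71  33.32] rot [ 0.41 -0.08 -0.23]
```

View pics/c5.png

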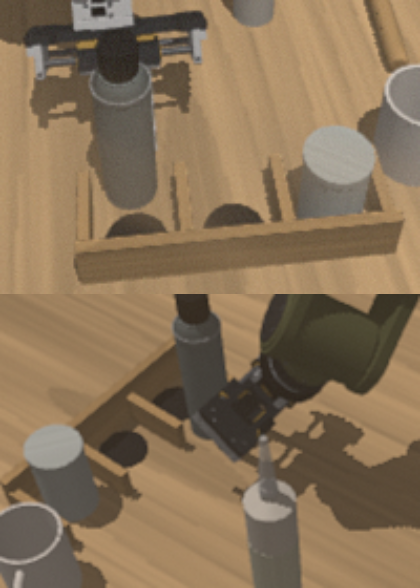

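Call:
play_rows:
  commands:
    - {"dx": -0.005, "dy": 0.0001, "dz": 0.0035, "ax": 0, "ay": 0, "az": 0}
    - {"dx": -0.005, "dy": 0.0001, "dz": 0.0035, "ax": 0, "ay": 0, "az": 0}
    - {"dx": -0.005, "dy": 0.0001, "dz": 0.0035, "ax": 0, "ay": 0, "az": 0}
    - {"dx": -0.005, "dy": 0.0001, "dz": 0.0035, "ax": 0, "ay": 0, "az": 0}
    - {"dx": -0.005, "dy": 0.0001, "dz": 0.0035, "ax": 0, "ay": 0, "az": 0}

```text
time_s: 10.08
ee_pos: [0.4635, -0.2039, 0.0196]
eef_rot: [3.133, 0.609, 1.527]
force: [0.2, 2.6, 2.2]
grip_width: 0.0348
```

Call:
play_rows:
  commands:
    - {"dx": -0.0025, "dy": 0, "dz": 0.0018, "ax": 0, "ay": 0, "az": 0}
    - {"dx": -0.0025, "dy": 0, "dz": 0.0018, "ax": 0, "ay": 0, "az": 0}
    - {"dx": -0.0025, "dy": 0, "dz": 0.0018, "ax": 0, "ay": 0, "az": 0}
    - {"dx": -0.0025, "dy": 0, "dz": 0.0018, "ax": 0, "ay": 0, "az": 0}
    - {"dx": -0.002, "dy": 0, "dz": 0.0014, "ax": 0, "ay": 0, "az": 0}

```text
time_s: 10.5
ee_pos: [0.4628, -0.221, 0.0195]
eef_rot: [3.132, 0.609, 1.526]
force: [0.7, 2.3, 1.6]
grip_width: 0.0345
```

Run:
```python
from h import *
go([.463,-.2295,.02],87.7)
```

```text
t 10.5 pos [ 0.4628 -0.221   0.0195] F [0.7 2.3 1.6] d mm [-7.23  0.58  4.43] rot [ 0.38 -0.1  -0.23]
```

Creep to contact with the back board, a call at a time.

Call:
play_rows:
  commands:
    - {"dx": -0.0012, "dy": 0, "dz": 0.0008, "ax": 0, "ay": 0, "az": 0}
    - {"dx": -0.0012, "dy": 0, "dz": 0.0008, "ax": 0, "ay": 0, "az": 0}
    - {"dx": -0.0012, "dy": 0, "dz": 0.0008, "ax": 0, "ay": 0, "az": 0}
    - {"dx": -0.0012, "dy": 0, "dz": 0.0008, "ax": 0, "ay": 0, "az": 0}
    - {"dx": -0.001, "dy": 0, "dz": 0.0007, "ax": 0, "ay": 0, "az": 0}

```text
time_s: 10.92
ee_pos: [0.4624, -0.2287, 0.0195]
eef_rot: [3.132, 0.609, 1.526]
force: [-0.3, 3.0, 2.0]
grip_width: 0.0351
```

Call:
play_rows:
  commands:
    - {"dx": -0.0008, "dy": 0, "dz": 0.0005, "ax": 0, "ay": 0, "az": 0}
    - {"dx": -0.0008, "dy": 0, "dz": 0.0005, "ax": 0, "ay": 0, "az": 0}
    - {"dx": -0.0008, "dy": 0, "dz": 0.0005, "ax": 0, "ay": 0, "az": 0}
    - {"dx": -0.0008, "dy": 0, "dz": 0.0005, "ax": 0, "ay": 0, "az": 0}
    - {"dx": -0.0008, "dy": 0, "dz": 0.0005, "ax": 0, "ay": 0, "az": 0}

```text
time_s: 11.33
ee_pos: [0.4621, -0.2337, 0.0196]
eef_rot: [3.133, 0.609, 1.527]
force: [0.4, 4.6, 2.2]
grip_width: 0.0351
```

Call:
play_rows:
  commands:
    - {"dx": -0.0006, "dy": 0, "dz": 0.0004, "ax": 0, "ay": 0, "az": 0}
    - {"dx": -0.0006, "dy": 0, "dz": 0.0004, "ax": 0, "ay": 0, "az": 0}
    - {"dx": -0.0006, "dy": 0, "dz": 0.0004, "ax": 0, "ay": 0, "az": 0}
    - {"dx": -0.0006, "dy": 0, "dz": 0.0004, "ax": 0, "ay": 0, "az": 0}
    - {"dx": -0.0006, "dy": 0, "dz": 0.0004, "ax": 0, "ay": 0, "az": 0}

```text
time_s: 11.75
ee_pos: [0.4624, -0.2345, 0.0193]
eef_rot: [3.131, 0.605, 1.526]
force: [-1.9, 13.8, 8.0]
grip_width: 0.0352
```

Call:
play_rows:
  commands:
    - {"dx": 0.004, "dy": 0, "dz": -0.0028, "ax": 0, "ay": 0, "az": 0}
    - {"dx": 0.008, "dy": 0, "dz": -0.0056, "ax": 0, "ay": 0, "az": 0}
    - {"dx": 0.01, "dy": 0, "dz": -0.007, "ax": 0, "ay": 0, "az": 0}
    - {"dx": 0.014, "dy": 0, "dz": -0.01, "ax": 0, "ay": 0, "az": 0}
    - {"dx": 0.014, "dy": 0, "dz": -0.01, "ax": 0, "ay": 0, "az": 0}

```text
time_s: 12.17
ee_pos: [0.4637, -0.1723, 0.02]
eef_rot: [3.132, 0.606, 1.523]
force: [0.5, -0.5, -0.0]
grip_width: 0.0348
```

Call:
play_rows:
  commands:
    - {"dx": 0.016, "dy": 0, "dz": -0.021, "ax": 0, "ay": 0, "az": 0}
    - {"dx": 0.016, "dy": 0, "dz": -0.021, "ax": 0, "ay": 0, "az": 0}
    - {"dx": 0.016, "dy": 0, "dz": -0.021, "ax": 0, "ay": 0, "az": 0}
    - {"dx": 0.016, "dy": 0, "dz": -0.021, "ax": 0, "ay": 0, "az": 0}
    - {"dx": 0.016, "dy": 0, "dz": -0.021, "ax": 0, "ay": 0, "az": 0}

```text
time_s: 12.58
ee_pos: [0.4663, -0.0405, 0.0606]
eef_rot: [3.138, 0.607, 1.524]
force: [0.1, 0.5, -0.1]
grip_width: 0.0349
```

Call:
play_rows:
  commands:
    - {"dx": 0.024, "dy": 0.006, "dz": -0.017, "ax": 0, "ay": 0, "az": 0}
    - {"dx": 0.024, "dy": 0.006, "dz": -0.017, "ax": 0, "ay": 0, "az": 0}
    - {"dx": 0.024, "dy": 0.006, "dz": -0.017, "ax": 0, "ay": 0, "az": 0}
    - {"dx": 0.024, "dy": 0.006, "dz": -0.017, "ax": 0, "ay": 0, "az": 0}
    - {"dx": 0.024, "dy": 0.006, "dz": -0.017, "ax": 0, "ay": 0, "az": 0}

```text
time_s: 13.0
ee_pos: [0.5016, 0.1142, 0.0642]
eef_rot: [3.137, 0.608, 1.523]
force: [0.2, -1.0, -0.2]
grip_width: 0.0345
```

Run:
```python
from h import *
go([.665,.13,.09],75)
snap('scene','scene6.png'); snap('side','side6.png')
a=cv2.imread('pics/side6.png');b=cv2.imread('pics/scene6.png')
o=np.vstack([cv2.resize(a[110:350,230:450],None,fx=1.8,fy=1.8)[:, :396]])
p=cv2.resize(b[60:220,160:360],None,fx=1.98,fy=1.98)
h=max(o.shape[0],p.shape[0]); q=np.zeros((h,800,3),np.uint8); q[:o.shape[0],:o.shape[1]]=o; q[:p.shape[0],400:400+p.shape[1]]=p
cv2.imwrite('pics/c6.png',q)
```

```text
t 13.0 pos [0.5016 0.1142 0.0642] F [ 0.2 -1.  -0.2] d mm [  4.65 162.64 -33.87] rot [ 7.29 -0.17 10.06]
```

View pics/c6.png

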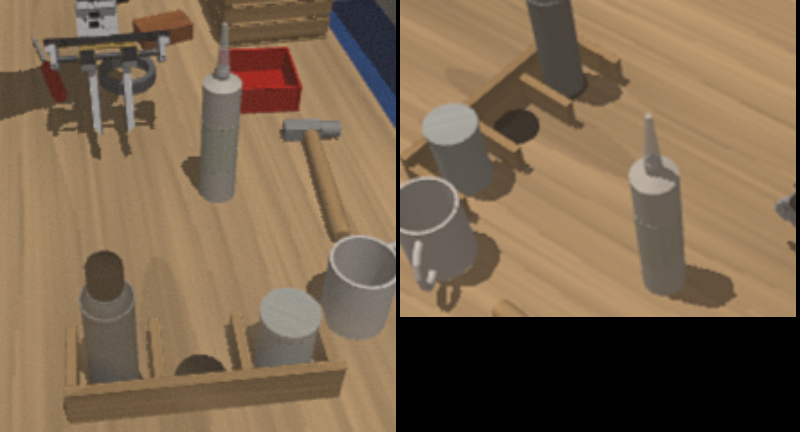

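Call:
play_rows:
  commands:
    - {"dx": 0.001, "dy": 0.015, "dz": -0.001, "ax": 0.75, "ay": 0, "az": 1.05}
    - {"dx": 0.001, "dy": 0.015, "dz": -0.001, "ax": 0.75, "ay": 0, "az": 1.05}
    - {"dx": 0.001, "dy": 0.015, "dz": -0.001, "ax": 0.75, "ay": 0, "az": 1.05}
    - {"dx": 0.001, "dy": 0.015, "dz": -0.001, "ax": 0.75, "ay": 0, "az": 1.05}
    - {"dx": 0.001, "dy": 0.015, "dz": -0.001, "ax": 0.75, "ay": 0, "az": 1.05}

```text
time_s: 13.52
ee_pos: [0.576, 0.118, 0.0645]
eef_rot: [-3.14, 0.611, 1.418]
force: [0.2, -0.2, -0.4]
grip_width: 0.0346
```

Call:
play_rows:
  commands:
    - {"dx": 0.002, "dy": 0.015, "dz": -0.001, "ax": 0.75, "ay": 0, "az": 1.05}
    - {"dx": 0.002, "dy": 0.015, "dz": -0.001, "ax": 0.75, "ay": 0, "az": 1.05}
    - {"dx": 0.002, "dy": 0.015, "dz": -0.001, "ax": 0.75, "ay": 0, "az": 1.05}
    - {"dx": 0.002, "dy": 0.015, "dz": -0.001, "ax": 0.75, "ay": 0, "az": 1.05}
    - {"dx": 0.002, "dy": 0.012, "dz": -0.001, "ax": 0.75, "ay": 0, "az": 1.05}

```text
time_s: 13.93
ee_pos: [0.65, 0.1124, 0.0615]
eef_rot: [-3.136, 0.616, 1.3]
force: [0.2, -0.0, 0.4]
grip_width: 0.0348
```

Run:
```python
from h import *
go([.655,.095,.02],75,n=10); print(ctrl.get_obs()['qpos'].round(2))
```

```text
t 13.93 pos [0.65   0.1124 0.0615] F [ 0.2 -0.   0.4] d mm [1.14 0.97 4.27] rot [-0.06  0.03 -0.04]
[ 0.31  0.92  1.03 -0.5   1.57  0.68]
```

Call:
play_rows:
  commands:
    - {"dx": 0.0022, "dy": 0.0018, "dz": 0.008, "ax": 0, "ay": 0, "az": 0}
    - {"dx": 0.0022, "dy": 0.0018, "dz": 0.008, "ax": 0, "ay": 0, "az": 0}
    - {"dx": 0.0022, "dy": 0.0018, "dz": 0.008, "ax": 0, "ay": 0, "az": 0}
    - {"dx": 0.0022, "dy": 0.0018, "dz": 0.008, "ax": 0, "ay": 0, "az": 0}
    - {"dx": 0.0018, "dy": 0.0012, "dz": 0.006, "ax": 0, "ay": 0, "az": 0}

```text
time_s: 14.35
ee_pos: [0.6532, 0.0947, 0.0197]
eef_rot: [-3.133, 0.618, 1.301]
force: [-0.3, -0.4, 0.2]
grip_width: 0.0346
```

Call:
play_rows:
  commands:
    - {"dx": -0.001, "dy": 0, "dz": 0.0007, "ax": 0, "ay": 0, "az": 0}
    - {"dx": -0.002, "dy": 0, "dz": 0.0014, "ax": 0, "ay": 0, "az": 0}
    - {"dx": -0.003, "dy": 0, "dz": 0.0021, "ax": 0, "ay": 0, "az": 0}
    - {"dx": -0.003, "dy": 0, "dz": 0.0021, "ax": 0, "ay": 0, "az": 0}
    - {"dx": -0.003, "dy": 0, "dz": 0.0021, "ax": 0, "ay": 0, "az": 0}

```text
time_s: 14.77
ee_pos: [0.6474, 0.0796, 0.0183]
eef_rot: [-3.13, 0.619, 1.304]
force: [0.1, -0.5, -0.6]
grip_width: 0.0348
```

Run:
```python
from h import *
go([.647,.059,.02],75,n=5); print(ctrl.get_obs()['qpos'].round(2))
```

```text
t 14.77 pos [0.6474 0.0796 0.0183] F [ 0.1 -0.5 -0.6] d mm [-3.45  1.03  2.03] rot [-0.16  0.09 -0.05]
[ 0.27  0.95  1.09 -0.52  1.48  0.68]
```

Call:
play_rows:
  commands:
    - {"dx": -0.0034, "dy": 0.001, "dz": 0.0019, "ax": 0, "ay": 0, "az": 0}
    - {"dx": -0.0034, "dy": 0.001, "dz": 0.0019, "ax": 0, "ay": 0, "az": 0}
    - {"dx": -0.0034, "dy": 0.001, "dz": 0.0019, "ax": 0, "ay": 0, "az": 0}
    - {"dx": -0.0034, "dy": 0.001, "dz": 0.0019, "ax": 0, "ay": 0, "az": 0}
    - {"dx": -0.0034, "dy": 0.001, "dz": 0.0019, "ax": 0, "ay": 0, "az": 0}

```text
time_s: 15.18
ee_pos: [0.6473, 0.0575, 0.022]
eef_rot: [-3.133, 0.618, 1.303]
force: [-0.7, -0.9, -0.2]
grip_width: 0.0348
```

Call:
play_rows:
  commands:
    - {"dx": -0.0036, "dy": 0, "dz": 0.0025, "ax": 0, "ay": 0, "az": 0}
    - {"dx": -0.0036, "dy": 0, "dz": 0.0025, "ax": 0, "ay": 0, "az": 0}
    - {"dx": -0.0036, "dy": 0, "dz": 0.0025, "ax": 0, "ay": 0, "az": 0}
    - {"dx": -0.0036, "dy": -0.0004, "dz": 0.0025, "ax": 0, "ay": 0, "az": 0}
    - {"dx": -0.0036, "dy": -0.0004, "dz": 0.0025, "ax": 0, "ay": 0, "az": 0}

```text
time_s: 15.6
ee_pos: [0.6405, 0.0353, 0.0223]
eef_rot: [-3.134, 0.616, 1.303]
force: [0.5, 2.5, -1.1]
grip_width: 0.0344
```

Run:
```python
from h import *
go([.578,-.09,.02],75)
snap('scene','scene7.png'); snap('side','side7.png')
a=cv2.imread('pics/side7.png');b=cv2.imread('pics/scene7.png')
cv2.imwrite('pics/c7.png',np.hstack([cv2.resize(a[100:260,260:440],None,fx=2.1,fy=2.1),cv2.resize(b[90:250,230:420],None,fx=2.1,fy=2.1)]))
```

```text
t 15.6 pos [0.6405 0.0353 0.0223] F [ 0.5  2.5 -1.1] d mm [-110.87  -26.52   81.44] rot [-0.63  0.28 -0.28]
```

View pics/c7.png

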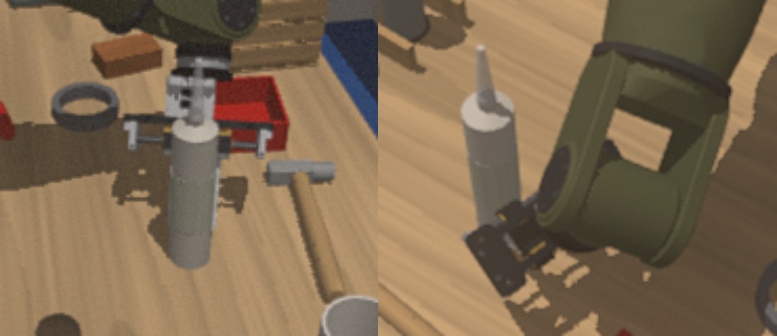

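Call:
play_rows:
  commands:
    - {"dx": -0.005, "dy": -0.0008, "dz": 0.0036, "ax": 0, "ay": 0, "az": 0}
    - {"dx": -0.0055, "dy": -0.001, "dz": 0.004, "ax": 0, "ay": 0, "az": 0}
    - {"dx": -0.006, "dy": -0.0013, "dz": 0.0044, "ax": 0, "ay": 0, "az": 0}
    - {"dx": -0.006, "dy": -0.0013, "dz": 0.0044, "ax": 0, "ay": 0, "az": 0}
    - {"dx": -0.006, "dy": -0.0013, "dz": 0.0044, "ax": 0, "ay": 0, "az": 0}

```text
time_s: 16.12
ee_pos: [0.6249, 0.0011, 0.0222]
eef_rot: [-3.136, 0.615, 1.303]
force: [1.8, 2.4, 1.1]
grip_width: 0.035
```

Call:
play_rows:
  commands:
    - {"dx": -0.006, "dy": -0.0013, "dz": 0.0044, "ax": 0, "ay": 0, "az": 0}
    - {"dx": -0.006, "dy": -0.0013, "dz": 0.0044, "ax": 0, "ay": 0, "az": 0}
    - {"dx": -0.006, "dy": -0.0013, "dz": 0.0044, "ax": 0, "ay": 0, "az": 0}
    - {"dx": -0.006, "dy": -0.0013, "dz": 0.0044, "ax": 0, "ay": 0, "az": 0}
    - {"dx": -0.006, "dy": -0.0013, "dz": 0.0044, "ax": 0, "ay": 0, "az": 0}

```text
time_s: 16.53
ee_pos: [0.6068, -0.0372, 0.0221]
eef_rot: [-3.137, 0.615, 1.302]
force: [2.0, 3.3, 1.9]
grip_width: 0.0346
```

Run:
```python
from h import *
go([.578,-.09,.02],75)
snap('scene','scene8.png'); snap('side','side8.png')
a=cv2.imread('pics/side8.png');b=cv2.imread('pics/scene8.png')
cv2.imwrite('pics/c8.png',np.hstack([cv2.resize(a[130:330,250:430],None,fx=2.1,fy=2.1),cv2.resize(b[60:260,200:390],None,fx=2.1,fy=2.1)]))
```

```text
t 16.53 pos [ 0.6068 -0.0372  0.0221] F [2.  3.3 1.9] d mm [-46.64 -13.62  35.6 ] rot [-0.49  0.23 -0.31]
```

View pics/c8.png

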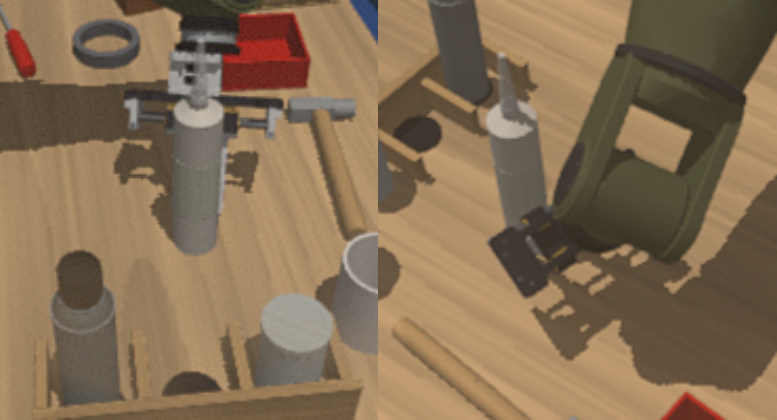

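Call:
play_rows:
  commands:
    - {"dx": -0.0054, "dy": -0.0014, "dz": 0.004, "ax": -0.4, "ay": 0, "az": -0.6}
    - {"dx": -0.0054, "dy": -0.0015, "dz": 0.004, "ax": -0.4, "ay": 0, "az": -0.6}
    - {"dx": -0.0054, "dy": -0.0016, "dz": 0.004, "ax": -0.4, "ay": 0, "az": -0.6}
    - {"dx": -0.0054, "dy": -0.0017, "dz": 0.004, "ax": -0.4, "ay": 0, "az": -0.6}
    - {"dx": -0.0054, "dy": -0.0018, "dz": 0.004, "ax": -0.4, "ay": 0, "az": -0.6}

```text
time_s: 17.05
ee_pos: [0.5906, -0.0691, 0.0216]
eef_rot: [-3.136, 0.614, 1.371]
force: [2.3, 4.0, 3.2]
grip_width: 0.0348
```

Call:
play_rows:
  commands:
    - {"dx": -0.0054, "dy": -0.002, "dz": 0.004, "ax": -0.4, "ay": 0, "az": -0.6}
    - {"dx": -0.0054, "dy": -0.002, "dz": 0.004, "ax": -0.4, "ay": 0, "az": -0.6}
    - {"dx": -0.0054, "dy": -0.002, "dz": 0.004, "ax": -0.4, "ay": 0, "az": -0.6}
    - {"dx": -0.0054, "dy": -0.002, "dz": 0.004, "ax": -0.4, "ay": 0, "az": -0.6}
    - {"dx": -0.0054, "dy": -0.002, "dz": 0.004, "ax": -0.4, "ay": 0, "az": -0.6}

```text
time_s: 17.47
ee_pos: [0.5736, -0.1033, 0.0216]
eef_rot: [-3.136, 0.613, 1.443]
force: [2.9, 5.9, 3.7]
grip_width: 0.0348
```

Run:
```python
from h import *
go([.566,-.136,.02],86)
snap('side','side9.png')
```

```text
t 17.47 pos [ 0.5736 -0.1033  0.0216] F [2.9 5.9 3.7] d mm [-26.36  -3.28  20.52] rot [-2.26  0.14 -2.74]
```

Call:
play_rows:
  commands:
    - {"dx": -0.005, "dy": -0.0009, "dz": 0.0037, "ax": -0.4, "ay": 0, "az": -0.5}
    - {"dx": -0.005, "dy": -0.0009, "dz": 0.0037, "ax": -0.4, "ay": 0, "az": -0.5}
    - {"dx": -0.005, "dy": -0.0007, "dz": 0.0037, "ax": -0.4, "ay": 0, "az": -0.5}
    - {"dx": -0.005, "dy": -0.0005, "dz": 0.0037, "ax": -0.4, "ay": 0, "az": -0.5}
    - {"dx": -0.005, "dy": -0.0003, "dz": 0.0037, "ax": -0.4, "ay": 0, "az": -0.5}

```text
time_s: 17.93
ee_pos: [0.5654, -0.1365, 0.021]
eef_rot: [-3.139, 0.613, 1.501]
force: [0.7, 6.0, 4.2]
grip_width: 0.0349
```

Run:
```python
from h import *
go([.558,-.24,.02],86.3)
snap('side','side10.png');snap('scene','scene10.png')
a=cv2.imread('pics/side10.png');b=cv2.imread('pics/scene10.png')
cv2.imwrite('pics/c10.png',np.hstack([cv2.resize(a[190:350,250:430],None,fx=2.1,fy=2.1),cv2.resize(b[60:220,160:350],None,fx=2.1,fy=2.1)]))
```

```text
t 17.93 pos [ 0.5654 -0.1365  0.021 ] F [0.7 6.  4.2] d mm [-8.425e+01 -7.000e-02  6.051e+01] rot [-0.31  0.14 -0.24]
```

View pics/c10.png

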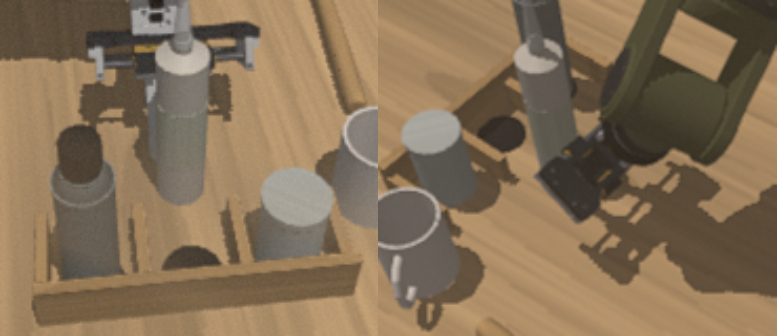

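Call:
play_rows:
  commands:
    - {"dx": -0.005, "dy": 0, "dz": 0.0036, "ax": 0, "ay": -0.8, "az": 0}
    - {"dx": -0.005, "dy": 0, "dz": 0.0037, "ax": 0, "ay": -0.8, "az": 0}
    - {"dx": -0.005, "dy": 0, "dz": 0.0038, "ax": 0, "ay": -0.8, "az": 0}
    - {"dx": -0.0049, "dy": 0, "dz": 0.0039, "ax": 0, "ay": -0.8, "az": 0}
    - {"dx": -0.0049, "dy": 0, "dz": 0.004, "ax": 0, "ay": -0.8, "az": 0}

```text
time_s: 18.45
ee_pos: [0.5621, -0.1701, 0.0198]
eef_rot: [-3.136, 0.689, 1.501]
force: [0.5, 4.4, 2.6]
grip_width: 0.0349
```

Call:
play_rows:
  commands:
    - {"dx": -0.0049, "dy": 0, "dz": 0.004, "ax": 0, "ay": 0, "az": 0}
    - {"dx": -0.0049, "dy": 0, "dz": 0.004, "ax": 0, "ay": 0, "az": 0}
    - {"dx": -0.0049, "dy": 0, "dz": 0.004, "ax": 0, "ay": 0, "az": 0}
    - {"dx": -0.0049, "dy": 0, "dz": 0.004, "ax": 0, "ay": 0, "az": 0}
    - {"dx": -0.0049, "dy": 0, "dz": 0.004, "ax": 0, "ay": 0, "az": 0}

```text
time_s: 18.87
ee_pos: [0.5596, -0.2046, 0.0196]
eef_rot: [-3.135, 0.693, 1.503]
force: [0.5, 3.9, 2.2]
grip_width: 0.0347
```

Run:
```python
from h import *
go([.558,-.243,.02],86.3,40)
```

```text
t 18.87 pos [ 0.5596 -0.2046  0.0196] F [0.5 3.9 2.2] d mm [-29.87   1.13  24.23] rot [-0.49 -0.31 -0.13]
```

Call:
play_rows:
  commands:
    - {"dx": -0.0035, "dy": 0.0002, "dz": 0.0028, "ax": 0, "ay": 0, "az": 0}
    - {"dx": -0.0035, "dy": 0.0002, "dz": 0.0028, "ax": 0, "ay": 0, "az": 0}
    - {"dx": -0.0035, "dy": 0.0002, "dz": 0.0028, "ax": 0, "ay": 0, "az": 0}
    - {"dx": -0.0035, "dy": 0.0002, "dz": 0.0028, "ax": 0, "ay": 0, "az": 0}
    - {"dx": -0.0025, "dy": 0.0002, "dz": 0.002, "ax": 0, "ay": 0, "az": 0}

```text
time_s: 19.28
ee_pos: [0.5583, -0.229, 0.0196]
eef_rot: [-3.134, 0.693, 1.502]
force: [0.1, 4.1, 1.4]
grip_width: 0.0346
```

Call:
play_rows:
  commands:
    - {"dx": -0.0012, "dy": 0, "dz": 0.001, "ax": 0, "ay": 0, "az": 0}
    - {"dx": -0.0012, "dy": 0, "dz": 0.001, "ax": 0, "ay": 0, "az": 0}
    - {"dx": -0.0012, "dy": 0, "dz": 0.001, "ax": 0, "ay": 0, "az": 0}
    - {"dx": -0.0012, "dy": 0, "dz": 0.001, "ax": 0, "ay": 0, "az": 0}
    - {"dx": -0.001, "dy": 0, "dz": 0.0008, "ax": 0, "ay": 0, "az": 0}

```text
time_s: 19.7
ee_pos: [0.5577, -0.2375, 0.0196]
eef_rot: [-3.134, 0.693, 1.502]
force: [0.1, 4.2, 1.3]
grip_width: 0.0345
```

Call:
play_rows:
  commands:
    - {"dx": -0.0007, "dy": 0, "dz": 0.0006, "ax": 0, "ay": 0, "az": 0}
    - {"dx": -0.0007, "dy": 0, "dz": 0.0006, "ax": 0, "ay": 0, "az": 0}
    - {"dx": -0.0007, "dy": 0, "dz": 0.0006, "ax": 0, "ay": 0, "az": 0}
    - {"dx": -0.0007, "dy": 0, "dz": 0.0006, "ax": 0, "ay": 0, "az": 0}
    - {"dx": -0.0007, "dy": 0, "dz": 0.0006, "ax": 0, "ay": 0, "az": 0}

```text
time_s: 20.12
ee_pos: [0.5575, -0.2422, 0.0196]
eef_rot: [-3.134, 0.693, 1.503]
force: [0.8, 3.5, 0.8]
grip_width: 0.0344
```

Call:
play_rows:
  commands:
    - {"dx": -0.0005, "dy": 0, "dz": 0.0004, "ax": 0, "ay": 0, "az": 0}
    - {"dx": -0.0005, "dy": 0, "dz": 0.0004, "ax": 0, "ay": 0, "az": 0}
    - {"dx": -0.0005, "dy": 0, "dz": 0.0004, "ax": 0, "ay": 0, "az": 0}
    - {"dx": -0.0005, "dy": 0, "dz": 0.0004, "ax": 0, "ay": 0, "az": 0}
    - {"dx": -0.0005, "dy": 0, "dz": 0.0004, "ax": 0, "ay": 0, "az": 0}

```text
time_s: 20.53
ee_pos: [0.5576, -0.2433, 0.0195]
eef_rot: [-3.135, 0.69, 1.503]
force: [-1.9, 12.4, 3.6]
grip_width: 0.0346
```

Call:
play_rows:
  commands:
    - {"dx": 0.003, "dy": 0, "dz": -0.0025, "ax": 0, "ay": 0, "az": 0}
    - {"dx": 0.007, "dy": 0, "dz": -0.0058, "ax": 0, "ay": 0, "az": 0}
    - {"dx": 0.01, "dy": 0, "dz": -0.0084, "ax": 0, "ay": 0, "az": 0}
    - {"dx": 0.014, "dy": 0, "dz": -0.0117, "ax": 0, "ay": 0, "az": 0}
    - {"dx": 0.014, "dy": 0, "dz": -0.0117, "ax": 0, "ay": 0, "az": 0}

```text
time_s: 20.95
ee_pos: [0.561, -0.1801, 0.0198]
eef_rot: [-3.133, 0.691, 1.499]
force: [-0.8, 0.3, 0.7]
grip_width: 0.0347
```

Call:
play_rows:
  commands:
    - {"dx": 0.014, "dy": 0, "dz": -0.018, "ax": 0, "ay": 0, "az": 0}
    - {"dx": 0.014, "dy": 0, "dz": -0.018, "ax": 0, "ay": 0, "az": 0}
    - {"dx": 0.014, "dy": 0, "dz": -0.018, "ax": 0, "ay": 0, "az": 0}
    - {"dx": 0.012, "dy": 0, "dz": -0.015, "ax": 0, "ay": 0, "az": 0}
    - {"dx": 0.005, "dy": 0, "dz": -0.006, "ax": 0, "ay": 0, "az": 0}

```text
time_s: 21.37
ee_pos: [0.5673, -0.0774, 0.0399]
eef_rot: [-3.13, 0.693, 1.503]
force: [-0.5, 0.6, -0.3]
grip_width: 0.0346
```

Call:
play_rows:
  commands:
    - {"dx": 0, "dy": 0, "dz": 0, "ax": 0, "ay": 0, "az": 0}
    - {"dx": 0, "dy": 0, "dz": 0, "ax": 0, "ay": 0, "az": 0}
    - {"dx": 0, "dy": 0, "dz": 0, "ax": 0, "ay": 0, "az": 0}
    - {"dx": 0, "dy": 0, "dz": 0, "ax": 0, "ay": 0, "az": 0}
    - {"dx": 0, "dy": 0, "dz": 0, "ax": 0, "ay": 0, "az": 0}

```text
time_s: 21.78
ee_pos: [0.5669, -0.0772, 0.0393]
eef_rot: [-3.129, 0.693, 1.505]
force: [-0.4, -0.1, -0.4]
grip_width: 0.0347
```

Run:
```python
from h import *
print(ctrl.get_obs()['force'],ctrl.get_obs()['ee_pos'])
snap('side','side11.png');snap('scene','scene11.png')
a=cv2.imread('pics/side11.png');b=cv2.imread('pics/scene11.png')
cv2.imwrite('pics/c11.png',np.hstack([cv2.resize(a[190:350,250:430],None,fx=2.1,fy=2.1),cv2.resize(b[60:220,160:350],None,fx=2.1,fy=2.1)]))
```

```text
[-0.40674315 -0.06611552 -0.38646461] [ 0.56685457 -0.07716752  0.0392901 ]
```

View pics/c11.png

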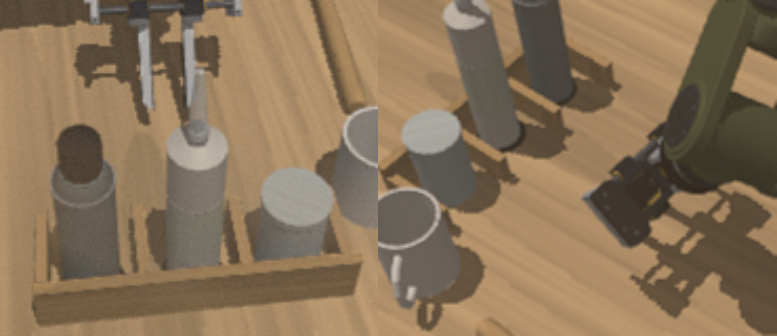

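Run:
```python
from h import *
print(workorder.hand_in())
```

```text
the job is handed in; nothing more can be done
None
```

I pushed the spray can into the left bay and the cartridge into the middle bay, each until it stood against the rack's back board. I used partly open, tilted fingers about 15–20 mm above the bench. The job was handed in at about 22 s of robot time.

- **Contact with the back board:** pushing force held at about 3–6 N while sliding. It then rose to 13.8 N for the spray can and 12.4 N for the cartridge, and each stopped moving there. The cartridge stopped within 1 mm of where I predicted. The spray can stopped about 5 mm deeper than my first camera estimate of the board, so I used that stop to correct the cartridge's target.
- **Final pictures:** from both cameras, each stands upright on its pad, and the tin, mug and rack look as before. I compared the hammer, screwdriver, tape, bin and offcut only by eye, in the wider views along the way. The gripper was about 15 cm back from the cartridge and touching nothing, with under 1 N on the wrist.
- **Not checked:** I did not measure the final gaps to the board from the images; that rests on the force rise and the stop.

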